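Clamp the new brush back for drilling

TASK

Lay the beech brush back flat in the channel of the clamp board, slide it gently along the channel until its end comes up against the blue foot of the stop, then press the orange clamp handle down past its dead point until it stays down by itself and the rubber pad holds the wood against the board. Do not shove the stop off its setting or force the handle once it is home, leave the other things on the bench alone, and let go of everything at the end.

Things in the scene. Friction and masses are not known exactly. Their poses are not given: they have to be found in the camera images.
- brush_back: The part: a loose beech block 150 (x) x 40 (y) x 28 (z) mm, about 0.12 kg, two rows of dark dots on top. Origin at the centre of its underside, x along its length, z up. Either end may go first.
- board: Fixed plywood clamp board 250 (x) x 170 (y) x 12 (z) mm. Origin at the centre of its underside, x along the channel, away from the robot, y to the left, z up. It carries the channel (on its right), the stop at the channel's far end and the toggle clamp (left of the channel).
- channel (a point): Point on the channel floor, on its middle line, at board x = 0, y = -45, 12 mm above the bench; axes as the board's. The channel runs along x between two rails 10 wide and 8 high (tops 20 mm above the bench, x from -115 to +95), inner faces 46 mm apart.
- handle_pivot (a point): Pivot of the clamp handle, at board x = +55, y = +60, 52 mm above the bench. The handle turns about the board's x axis.
- handle_grip (a point): Point on the axis of the orange handle sleeve (18 mm round, from 48 to 128 mm from the pivot), 100 mm from the pivot; its y axis points outward along the handle. Open, the handle rises from the pivot towards the board's +y, 55 degrees above level; shut, it lies level, 52 mm above the bench.
- handle (a joint): Handle angle in rad: 0 open (55 degrees above level), grows as pressed down; 0.80 dead point; 0.96 end stop (level). A spring drives it back open before the dead point and on to the stop past it. At the sleeve point it resists with up to about 15 N midway, falling to none at the dead point; home it is rigid, and over 40 N is too much.
- pad: Rubber-faced clamp pad, 20 mm round, on a sprung spindle at the end of the clamp arm; origin at the centre of its pressing face. Shut on the part it presses with about 10 N.
- dipper: Red plastic dipper, cup 90 mm across and 65 high with a long handle to its +y; leave alone. Origin under the cup.
- jar: Glass jar with twist cap, 72 mm across, 101 high; leave alone. Origin at its underside centre.
- scrub_brush: Blue hand brush with white nylon bristles, 160 x 45 x 47 mm; leave alone. Origin at its underside centre.
- peg_box: Small green box with clear shut lid and four grey pegs, 112 x 82 x 38 mm; leave alone. Origin at its underside centre.
- stop_block (a point): Near face of the steel stop block, on the channel's middle line at board x = +110, 26 mm above the bench. From it a rod reaches back along the channel to a blue foot, 18 mm round. How far it is set out is not measured: the foot's face lies anywhere from x = +82 to +98, so feel for it. It is held by friction only: 2 to 5 N seats the part, over about 8 N shoves the foot off its setting.
- clamp_bracket (a point): Top of the clamp's steel bracket, at board x = +55, y = +39, 65 mm above the bench; the bracket is 28 wide in x and 62 in y. Its arm (14 wide) stands raised, leaning over towards the channel, top about 125 mm and pad about 90 mm above the bench, and comes down on the channel's middle line at x = +55 as the handle goes down.
Mind the look-alikes: they are no part of the job. There is more than one size of the brush_back; the job needs the middle-sized.

How it is judged:
By the outcome, as a careful person would: the job done as asked, in the order asked, and still so for the second after the job is handed in, with the robot touching nothing.
It also fails if it takes over 61 s, if anything falls off the work surface, if the arm or the gripper's body presses on something with over 40 N, if the wrist force passes 120 N, or if a joint passes its speed limit or range.

ROBOT

A 6-joint arm with a two-finger parallel gripper is mounted at the origin on the work surface. World frame = base frame: x ahead of the robot, y to its left, z up, the work surface at z = 0. Lengths are in mm, angles in rad, forces in N, time in s.
With the tool pointing down it reaches from about 275 to 750 mm from the base axis. Payload 10.2 kg.
Tool frame: the origin (TCP) lies at the very end of the fingers, on their centre line; the grasp point (between the pads) lies 19 mm behind it; z points along the fingers, y is the direction in which the jaws open and shut (so a half turn about z gives the same grasp; the last joint's range is limited). The gripper opens to 85 mm and grips with 20 to 120 N. Pads are 22 mm wide; open, the fingers measure 114 mm over their backs; the gripper's body (76 mm by 85 mm) begins 54 mm behind the grasp point. The pads swing forward as they close: fully open they stand 13 mm farther back than shut.
Start: joints at [-0.223, 0.313, 1.498, -0, 1.331, -0.223], TCP at [525.006, -0.013, 231.294] pointing down, gripper open.
Joint ranges: [-2.94, 2.94], [-0.97, 2.17], [0.19, 2.56], [-1.23, 4.37], [0.02, 3.11], [-2.88, 2.88]. Speed limits (rad/s): [2.39, 2.39, 3.01, 3.14, 3.14, 3.14].

INTERFACE

Orientations are given as a unit quaternion [w, x, y, z].
In Python, from rig import * gives the robot as it stands. The module is installed in compiled form; this text tells all that it offers.
- The arm moves only by the shell command python3 -m crank 'ROWS' [FORCE]. ROWS is a JSON object of lists of equal length, an entry for each row: "dp": the shift along the world's x, y, z in cm, a list of three; "delta_rot": the turn, a rotation vector about the world's x, y, z in degrees, a list of three; "claw": the closure in counts, from 0 (fully open) to 255 (shut). A call has 1 to 10 rows; each row shifts and turns the commanded pose from where the row before left it; what a row does not reach is not made up. A row lasts 1/10 s, in which the tool goes at most 50 mm and 8.59 degrees, less where a joint would pass 70% of its speed; a pose out of reach is approached as far as the arm can. A call is refused whole if a number of a shift passes 5 or a number of a turn 8.59, either way. A call with a gripper value outside its range is refused whole. The fingers move at their own pace and stop on an object; FORCE is the grip in N (left out, the last holds). Time passes only in rows, so rows that do not move let the fingers close. It gives the time, the measured TCP pose, the force and the opening at its end, in the units of the state.
- sense(): the state, without advancing time (a new reading comes with each control period).
- capture(name): name is "scene" or "side" or "wrist"; returns (picture, depth): 400x640x3 uint8, red, green, blue; 400x640 float32, mm along the optical axis (not along the pixel's ray), 0 where there is no reading.
- camera_model(name): a dict with "fx", "fy", "cx", "cy" (pixels), "cam_to_world" (4x4, takes a point from camera to world coordinates); the wrist camera has in their place "T_tool_cam" (4x4, takes a point from camera to tool coordinates, whose origin is the TCP and whose axes are the flange's). Camera axes: x right, y up, looking along -z (the intrinsics and any distortion apply to the point x, -y, -z); pixel columns grow to the right and rows downward; lengths in mm; the calibration is good to about 2 mm. The wrist camera is an equidistant fisheye: a pixel r from the principal point sees the ray r / f radians off the axis. A picture is of the moment at which its call begins: read the wrist's pose just before it. camera_model takes no time and is no camera call.
- finish_job(): hands the job in, once; it reports no verdict.
Trained networks look in the newest picture that a camera, given by its name, has taken for a name from the list of things; names that differ only in an ending like _2 or _b are one class to them, and where a whole thing is asked for, a point or a joint stands for the part that bears it (a point fixed in the world has none). Each returns a list of dicts, best first, with "p" (0 to 1); they miss things now and then, are a little off and sometimes report something else, mostly with a low value. They report only what shows in the picture. A call takes as long as a camera call. They do not tell look-alikes from the thing itself.
- boxes_of(camera, target): "centre" ([column, row] in pixels, amid what is visible of it).
- masks_of(camera, target): "region" (400x640 bool, what is visible of it) and "centre" ([column, row] in pixels, amid what is visible of it).
- pinpoint(camera, target): "centre" ([column, row] in pixels: a listed point, or the origin of a listed thing).
The state is a dict: "time_s": time; "joints": joint angles; "dq": joint speeds; "tau": joint torques, N m; "eef_pos": TCP position; "ee_rot": TCP orientation; "force": force on the tool from outside, world axes, zero at the start; "wrist_torque": the same for the moment, N m; "grip_width": opening from 0.0 (shut) to 1.0 (fully open).
Only numpy, scipy, OpenCV 4.12 (cv2) and the standard library are available. Lean on these libraries where they do the work, as an engineer would, in place of code of your own. Each camera call takes 0.05 s, during which the arm holds its last target.

## Working session

There is one attempt and no reset: what is moved stays moved. The work goes in short steps, Python scripts to look and compute and a shell command to move; the robot and the scene stay as the last step left them, time stands still between calls to the robot, and variables do not carry over. Pictures are saved under pics/ and viewed, and the job is handed in when it is done.

```bash
mkdir -p pics; ls; cat > h.py <<'E'
from rig import *
import numpy as np, cv2
def save(name,img,crop=None,scale=1):
    if crop: img=img[crop[1]:crop[3],crop[0]:crop[2]]
    if scale!=1: img=cv2.resize(img,None,fx=scale,fy=scale,interpolation=cv2.INTER_CUBIC)
    cv2.imwrite('pics/'+name+'.png',img[:,:,::-1])
def p2w(cam,u,v,d):
    m=camera_model(cam)
    x=(u-m['cx'])/m['fx'];y=(v-m['cy'])/m['fy']
    p=np.array([x*d,-y*d,-d,1.])
    return (np.array(m['cam_to_world'])@p)[:3]
def p2plane(cam,u,v,z):
    m=camera_model(cam);T=np.array(m['cam_to_world'])
    r=T[:3,:3]@np.array([(u-m['cx'])/m['fx'],-(v-m['cy'])/m['fy'],-1.])
    o=T[:3,3]; return o+r*(z-o[2])/r[2]
def cloud(cam,depth):
    m=camera_model(cam);T=np.array(m['cam_to_world'])
    v,u=np.mgrid[0:400,0:640]
    P=np.stack([(u-m['cx'])/m['fx']*depth,-(v-m['cy'])/m['fy']*depth,-depth],-1)
    return P@T[:3,:3].T+T[:3,3]
E
python3 - <<'E'
from h import *
a,da=capture('scene'); b,db=capture('side')
np.savez('s0.npz',a=a,da=da,b=b,db=db)
save('scene0',a);save('side0',b)
for c in('scene','side'):
    m=camera_model(c);print(c,{k:(np.round(v,3).tolist()) for k,v in m.items()})
    for t in('brush_back','board','handle_pivot','stop_block'):
        f=pinpoint if t!='brush_back' else boxes_of
        print(t,[(np.round(r['centre'],1).tolist(),round(r['p'],2)) for r in f(c,t)])
print(sense())
E
```

```text
pics
scene {'fx': 507.913, 'fy': 507.913, 'cx': 322.859, 'cy': 195.206, 'cam_to_world': [[-0.737, -0.582, 0.344, 1094.591], [0.676, -0.628, 0.386, 606.656], [-0.008, 0.517, 0.856, 1437.12], [0.0, 0.0, 0.0, 1.0]]}
brush_back [([286.4, 163.7], 0.79), ([260.2, 139.9], 0.63), ([299.1, 104.0], 0.54)]
board [([324.7, 207.6], 0.6)]
handle_pivot [([333.5, 222.7], 0.59)]
stop_block [([298.0, 224.0], 0.91)]
side {'fx': 492.059, 'fy': 492.059, 'cx': 325.087, 'cy': 201.679, 'cam_to_world': [[-0.933, 0.21, -0.293, 149.329], [-0.36, -0.554, 0.75, 1030.71], [-0.004, 0.805, 0.593, 904.7], [0.0, 0.0, 0.0, 1.0]]}
brush_back [([376.3, 163.8], 0.83), ([361.7, 187.9], 0.76), ([431.7, 183.7], 0.71)]
board [([332.5, 226.2], 0.94)]
handle_pivot [([308.2, 225.2], 0.92)]
stop_block [([292.9, 210.4], 0.79)]
{'time_s': 0.5, 'joints': array([-2.23356821e-01,  3.12944290e-01,  1.49774683e+00,  1.05526128e-06,
        1.33100008e+00, -2.23384850e-01]), 'dq': array([-0.00024601, -0.00033254, -0.001523  ,  0.00011757, -0.00282815,
        0.0001945 ]), 'tau': array([-8.96669972e-04, -4.11934090e+01, -2.59766346e+01, -1.71202146e-04,
        8.12162380e-04,  3.45120634e-05]), 'eef_pos': array([5.24989485e+02, 1.31602214e-02, 2.31253854e+02]), 'ee_rot': array([-4.19666347e-05,  7.07096959e-01,  7.07116602e-01, -2.58239378e-05]), 'force': array([-0.03904776,  0.59949363,  0.02239976]), 'wrist_torque': array([ 0.00140055,  0.00616795, -0.06011032]), 'grip_width': 0.9996819441637359}
```

View pics/scene0.png

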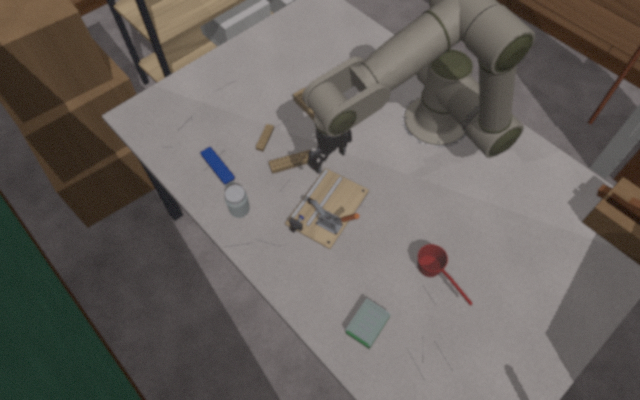

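View pics/side0.png

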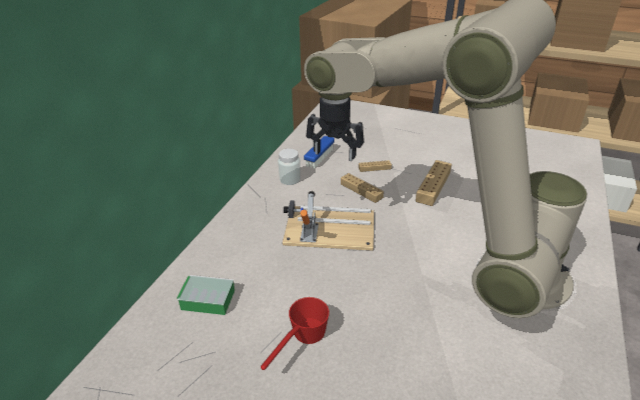

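```bash
python3 - <<'E'
from h import *
d=np.load('s0.npz')
save('scene0c',d['a'],(190,60,450,300),3)
save('side0c',d['b'],(230,90,490,310),3)
E
```

```text
(no output)
```

View pics/scene0c.png

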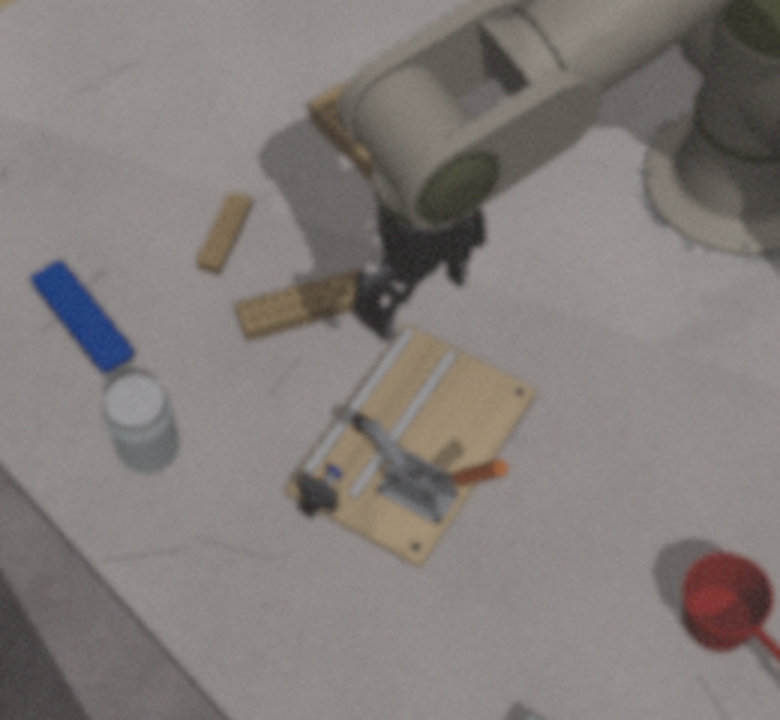

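View pics/side0c.png

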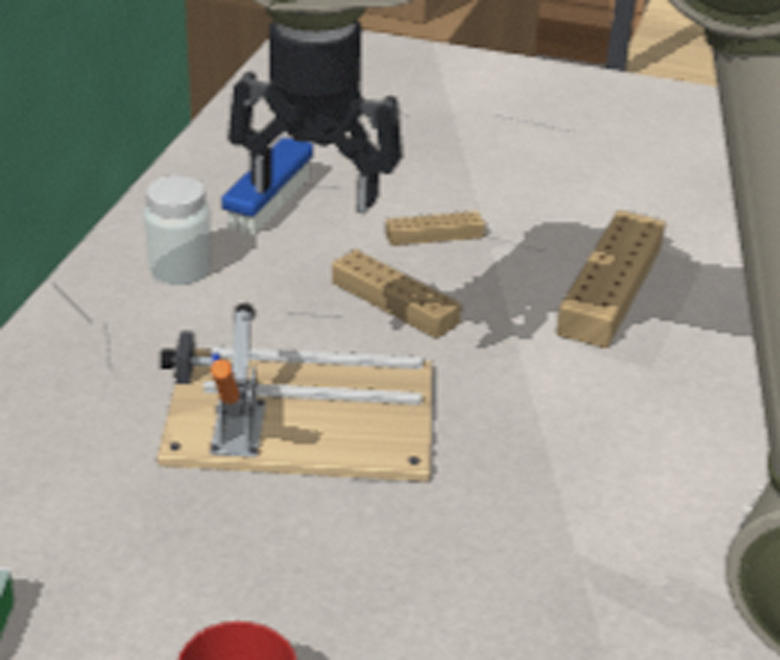

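```bash
python3 - <<'E'
from h import *
d=np.load('s0.npz')
capture('scene');capture('side')
for c,k in(('scene','da'),('side','db')):
    P=cloud(c,d[k])
    for t in('brush_back','board'):
        for r in masks_of(c,t):
            M=r['region']&(d[k]>0); Q=P[M]
            z=np.percentile(Q[:,2],80)
            S=Q[np.abs(Q[:,2]-z)<6] if t=='brush_back' else Q[np.abs(Q[:,2]-12)<5]
            if len(S)<10: print(t,len(S));continue
            rect=cv2.minAreaRect(S[:,:2].astype(np.float32))
            print(c,t,round(r['p'],2),np.round(r['centre']),M.sum(),'z80',round(z,1),rect)
    for t in('handle_pivot','stop_block','clamp_bracket','pad','channel','handle_grip'):
        h={'handle_pivot':52,'stop_block':26,'clamp_bracket':65,'pad':90,'channel':12,'handle_grip':134}[t]
        print(c,t,[(np.round(p2plane(c,*r['centre'],h),1),round(r['p'],2)) for r in pinpoint(c,t)])
    print(c,'board',[(np.round(p2plane(c,*r['centre'],0),1),round(r['p'],2)) for r in pinpoint(c,'board')])
    print(c,'bench z',np.median(P[300:320,250:270,2]))
E
```

```text
scene brush_back 0.86 [289. 162.] 581 z80 29.3 ((516.508544921875, -208.72756958007812), (46.24098205566406, 143.6302490234375), 66.2834701538086)
scene brush_back 0.79 [263. 137.] 245 z80 20.9 ((511.7016906738281, -351.1573181152344), (111.14068603515625, 32.40924072265625), 28.583786010742188)
scene brush_back 0.52 [298. 105.] 226 z80 39.7 ((322.6061096191406, -362.4710388183594), (118.7337417602539, 36.38791275024414), 67.18567657470703)
scene board 0.78 [326. 211.] 3701 z80 21.2 ((545.220703125, 4.606048583984375), (265.7187805175781, 171.44972229003906), 15.900632858276367)
scene handle_pivot [(array([577.3,  71.5,  52. ]), 0.75)]
scene stop_block [(array([648.6, -12.5,  26. ]), 0.76)]
scene clamp_bracket [(array([590.2,  57.2,  65. ]), 0.68)]
scene pad [(array([ 733.5, -293.8,   90. ]), 0.71), (array([602.1, -17.3,  90. ]), 0.48)]
scene channel [(array([553.1, -49.9,  12. ]), 0.88)]
scene handle_grip [(array([556.3, 128.4, 134. ]), 0.45)]
scene board [(array([548.6,  12. ,   0. ]), 0.61)]
scene bench z -750.3607513376182
side brush_back 0.79 [361. 189.] 614 z80 29.6 ((509.58099
[... 317 characters left out ...]
599609375), (106.63642120361328, 36.705406188964844), 25.433147430419922)
side board 0.81 [327. 225.] 3785 z80 20.4 ((538.251953125, 6.41497802734375), (254.50318908691406, 174.68382263183594), 16.212034225463867)
side handle_pivot [(array([576.2,  59.2,  52. ]), 0.73)]
side stop_block [(array([653.9, -14.3,  26. ]), 0.84)]
side clamp_bracket [(array([574.9,  61.5,  65. ]), 0.75), (array([ 483. , -115.3,   65. ]), 0.24)]
side pad [(array([606. , -28.7,  90. ]), 0.37)]
side channel [(array([537.2, -38.4,  12. ]), 0.72)]
side handle_grip [(array([558.2, 116.7, 134. ]), 0.52), (array([528.9, 155.3, 134. ]), 0.43)]
side board [(array([536.7,  -4.7,   0. ]), 0.75)]
side bench z 1.5567057215481555
```

Candidates for the brush back: the large one at scene (299,104) / side (432,184), about 216x56x40; the middle one at scene (288,162) / side (361,188), about 150x42x29; the small one at scene (263,138) / side (377,164), about 110x32x21. The middle one is the match. Next I check it with the wrist camera.

```bash
cat >> h.py <<'E'
from scipy.spatial.transform import Rotation as R
def wcloud(depth,pos,q,m=None):
    m=m or camera_model('wrist')
    v,u=np.mgrid[0:400,0:640]
    return wpts(u,v,depth,pos,q,m)
def wrays(u,v,m):
    a=(np.asarray(u,float)-m['cx'])/m['fx'];b=(np.asarray(v,float)-m['cy'])/m['fy']
    th=np.hypot(a,b);s=np.where(th>1e-9,np.sin(th)/np.maximum(th,1e-9),1)
    return np.stack([a*s,-b*s,-np.cos(th)],-1)
def Ttool(pos,q):
    T=np.eye(4);T[:3,:3]=R.from_quat([q[1],q[2],q[3],q[0]]).as_matrix();T[:3,3]=pos;return T
def wpts(u,v,depth,pos,q,m):
    r=wrays(u,v,m); r=r/(-r[...,2:3]); P=r*np.asarray(depth)[...,None]
    T=Ttool(pos,q)@np.array(m['T_tool_cam'])
    return P@T[:3,:3].T+T[:3,3]
def wplane(u,v,z,pos,q):
    m=camera_model('wrist');T=Ttool(pos,q)@np.array(m['T_tool_cam'])
    r=wrays(u,v,m)@T[:3,:3].T;o=T[:3,3];return o+r*((z-o[2])/r[...,2])[...,None]
def wproj(p,pos,q):
    m=camera_model('wrist');T=Ttool(pos,q)@np.array(m['T_tool_cam'])
    c=(np.asarray(p)-T[:3,3])@T[:3,:3]
    th=np.arctan2(np.hypot(c[...,0],c[...,1]),-c[...,2]);ph=np.arctan2(-c[...,1],c[...,0])
    return np.stack([m['cx']+m['fx']*th*np.cos(ph),m['cy']+m['fy']*th*np.sin(ph)],-1)
E
python3 - <<'E'
from h import *
s=sense();a,d=capture('wrist')
np.savez('w0.npz',a=a,d=d,p=s['eef_pos'],q=s['ee_rot'])
save('w0',a)
m=camera_model('wrist');print({k:np.round(v,3).tolist() for k,v in m.items()})
P=wcloud(d,s['eef_pos'],s['ee_rot'])
for t in('brush_back','board'):
    for r in masks_of('wrist',t):
        M=r['region']&(d>0);Q=P[M];z=np.percentile(Q[:,2],80)
        print(t,round(r['p'],2),np.round(r['centre']),M.sum(),np.round(z,1))
        S=Q[np.abs(Q[:,2]-z)<5] if t=='brush_back' else Q[np.abs(Q[:,2]-12)<4]
        if len(S)>10: print(cv2.minAreaRect(S[:,:2].astype(np.float32)))
for t,h in {'handle_pivot':52,'stop_block':26,'clamp_bracket':65,'pad':90,'channel':12,'handle_grip':134,'board':0}.items():
    print(t,[(np.round(r['centre']),np.round(wplane(*r['centre'],h,s['eef_pos'],s['ee_rot']),1),round(r['p'],2)) for r in pinpoint('wrist',t)])
E
```

```text
{'fx': 309.707, 'fy': 309.707, 'cx': 319.033, 'cy': 196.623, 'T_tool_cam': [[0.0, 0.946, 0.324, 83.225], [1.0, -0.001, 0.0, 0.484], [0.0, 0.324, -0.946, -142.743], [0.0, 0.0, 0.0, 1.0]]}
brush_back 0.79 [310. 305.] 3188 28.4
((509.3399353027344, -209.3123779296875), (41.44075012207031, 149.3111572265625), 66.70738220214844)
brush_back 0.78 [184. 370.] 612 40.2
((280.0233459472656, -313.1358642578125), (41.94331741333008, 207.98301696777344), 4.3498921394348145)
board 0.98 [338. 155.] 28675 20.9
((536.8880004882812, 1.7873764038085938), (250.10743713378906, 170.52459716796875), 15.920140266418457)
board 0.44 [361.  53.] 2028 154.7
handle_pivot [(array([366., 103.]), array([574.2,  75.1,  52. ]), 0.6)]
stop_block [(array([426., 176.]), array([654.8,  -9.3,  26. ]), 0.55)]
clamp_bracket [(array([374., 125.]), array([580.8,  53.8,  65. ]), 0.56)]
pad [(array([392., 199.]), array([597.2, -16.6,  90. ]), 0.97)]
channel [(array([338., 194.]), array([548.8, -37.5,  12. ]), 0.82)]
handle_grip [(array([360.,  36.]), array([556.7, 129.5, 134. ]), 0.81), (array([462., 283.]), array([671.3, -91.6, 134. ]), 0.34)]
board [(array([330., 160.]), array([539.6,   2.8,   0. ]), 0.68)]
```

View pics/w0.png

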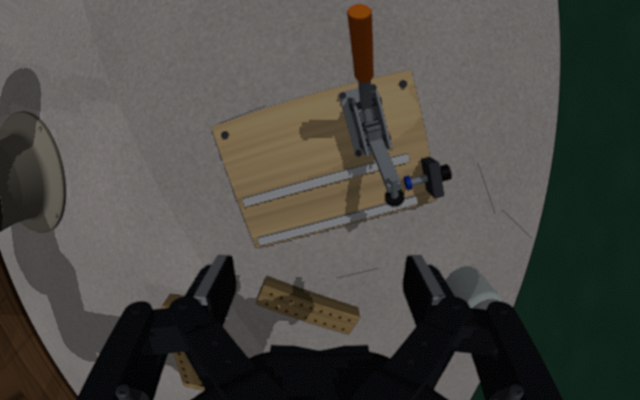

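The wrist view shows the middle brush back at (307,305), with 13 dots in two rows and a measured size of 149x41x28. The large one is at (184,340). The board is at (325,160), the handle sleeve at (360,40), the pad at (393,198), and the blue foot and stop at (408,183) and (432,178). I'll refine the rails and brush axis from this depth image and crop in on the brush as a check.

```bash
python3 - <<'E'
from h import *
D=np.load('w0.npz');a,d=D['a'],D['d'];p,q=D['p'],D['q']
save('w0c',a,(230,180,470,350),3)
P=wcloud(d,p,q)
c=np.array([536.9,1.8]);y=np.radians(15.92);ex=np.array([np.cos(y),np.sin(y)]);ey=np.array([-ex[1],ex[0]])
L=np.stack([(P[...,:2]-c)@ex,(P[...,:2]-c)@ey,P[...,2]],-1)
g=a.astype(int)
white=(g.min(-1)>100)&((g.max(-1)-g.min(-1))<30)
for lo,hi in((-30,0),(-95,-60)):
    M=white&(d>0)&(L[...,1]>lo)&(L[...,1]<hi)&(np.abs(L[...,0])<120)&(L[...,2]>10)&(L[...,2]<28)
    Q=L[M];
    k=np.polyfit(Q[:,0],Q[:,1],1);k=np.polyfit(*Q[np.abs(Q[:,1]-np.polyval(k,Q[:,0]))<6][:,:2].T,1)
    print(lo,hi,M.sum(),'slope deg',np.degrees(k[0]),'y at0',k[1],'x range',np.percentile(Q[:,0],[1,99]),'z',np.median(Q[:,2]),'yrange',np.percentile(Q[:,1],[5,95]))
# board corners/holes, orange, blue
org=(g[...,0]>120)&(g[...,1]<100)&(g[...,2]<60)&(d>0)
Q=L[org&(L[...,1]>30)];print('orange',Q.mean(0),np.percentile(Q,[2,98],axis=0))
bl=(g[...,2]>100)&(g[...,0]<70)&(d>0)&(np.abs(L[...,0])<130)&(np.abs(L[...,1])<90)
v,u=np.nonzero(bl);print('blue',bl.sum(),u.mean() if len(u) else 0,v.mean() if len(v) else 0,np.median(L[bl],0) if bl.any() else 0,np.percentile(L[bl],[3,97],axis=0) if bl.any() else 0)
# brush
mid=(P[...,2]>24)&(P[...,2]<33)&(np.hypot(P[...,0]-509,P[...,1]+209)<90)
S=P[mid];print(mid.sum(),cv2.minAreaRect(S[:,:2].astype(np.float32)),S.mean(0))
w,V=np.linalg.eigh(np.cov(S[:,:2].T));print(np.degrees(np.arctan2(V[1,1],V[0,1])))
E
```

```text
-30 0 959 slope deg -0.006130831639747376 y at0 -16.720057562476626 x range [-112.3730723    92.61130048] z 20.13778996282747 yrange [-20.73942171 -12.66516752]
-95 -60 879 slope deg -0.0007255166428739533 y at0 -72.65699771404987 x range [-111.67077458   92.32416065] z 20.150924603627914 yrange [-76.654378   -68.65483347]
orange [ 54.44876077 132.78338085 157.37187559] [[ 48.09486616 127.98162008 153.20096879]
 [ 60.79468956 138.36647676 161.17702856]]
blue 14 409.2857142857143 181.5 [ 86.41981845 -41.33959072  34.47477969] [[ 84.7672774  -43.13129964  33.07524289]
 [ 88.62784573 -39.65522687  34.76651736]]
2222 ((509.30364990234375, -209.94818115234375), (42.063629150390625, 149.85284423828125), 66.2002944946289) [ 507.53891762 -206.58759769   27.92862615]
156.45736340592953
```

View pics/w0c.png

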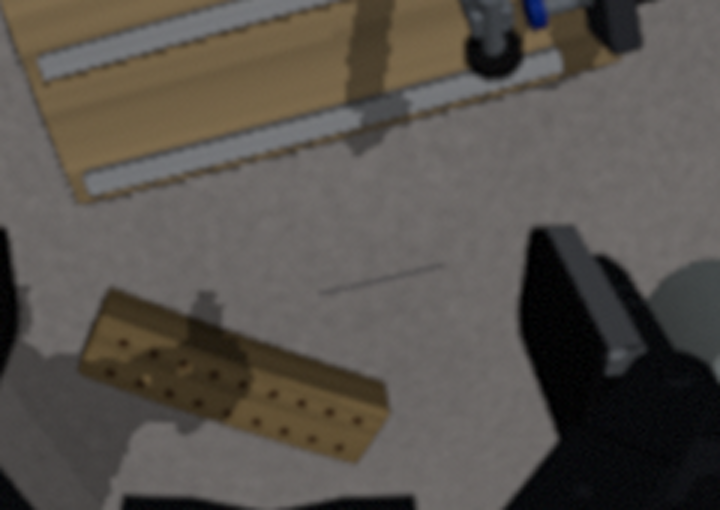

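Close crop confirmed: the middle-sized block has two rows of dots at wrist (307,305). The rails sit 56 mm between centres as expected, with yaw 15.9°. I'm moving above the rear part of the brush, 40 mm behind its centre, so the gripper stays clear of the clamp arm later.

```bash
python3 -m crank '{"dp":[[-0.66,-2.42,-1.8],[-0.66,-2.42,-1.8],[-0.66,-2.42,-1.8],[-0.66,-2.42,-1.8],[-0.66,-2.42,-1.8],[-0.66,-2.42,-1.8],[-0.66,-2.42,-1.8],[-0.66,-2.42,-1.8],[0,0,0]],"delta_rot":[[0,0,8.33],[0,0,8.33],[0,0,8.33],[0,0,8.33],[0,0,8.33],[0,0,8.33],[0,0,8.33],[0,0,8.33],[0,0,0]],"claw":[0,0,0,0,0,0,0,0,0]}' 40
cat > look.py <<'E'
import sys
from h import *
n=sys.argv[1]
s=sense();a,d=capture('wrist');np.savez(n+'.npz',a=a,d=d,p=s['eef_pos'],q=s['ee_rot']);save(n,a)
T=Ttool(s['eef_pos'],s['ee_rot']);print(round(s['time_s'],2),np.round(s['eef_pos'],1),'jaw yaw',np.degrees(np.arctan2(T[1,1],T[0,1])).round(2),'tilt',np.round(T[:2,2],4),'F',np.round(s['force'],2),'w',round(s['grip_width'],3))
c=np.array([536.8,2.1]);y=np.radians(15.92);ex=np.array([np.cos(y),np.sin(y)]);ey=np.array([-ex[1],ex[0]])
v=s['eef_pos'][:2]-c;print('board xy',np.round([v@ex,v@ey],1))
E
python3 look.py w1
```

```text
time_s: 2.9
eef_pos: [470.8, -195.2, 85.3]
ee_rot: [-0.002, 0.202, 0.979, 0.001]
force: [0.5, -0.2, 0.3]
grip_width: 1.001
2.9 [ 470.8 -195.2   85.3] jaw yaw 66.68 tilt [-0.003   0.0017] F [ 0.48 -0.17  0.27] w 1.001
board xy [-117.6 -171.6]
```

View pics/w1.png

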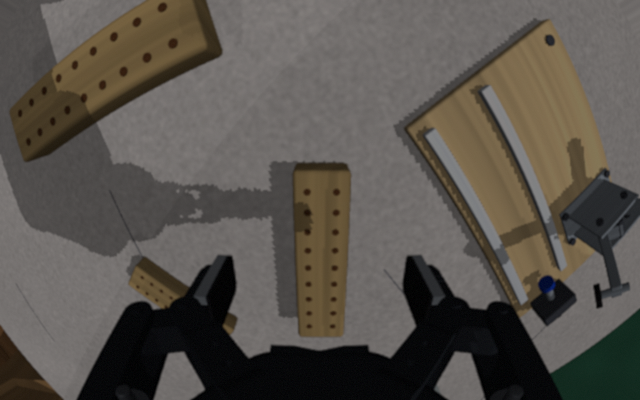

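The brush back sits centred between the open jaws at (322,250), long axis straight. A quick measurement of the lateral offset comes before descending.

```bash
python3 - <<'E'
from h import *
D=np.load('w1.npz');P=wcloud(D['d'],D['p'],D['q'])
u0=np.zeros((400,640),bool);u0[150:338,280:365]=1
M=u0&(P[...,2]>22)&(P[...,2]<33);S=P[M]
r=cv2.minAreaRect(S[:,:2].astype(np.float32));print(r,S.mean(0))
T=Ttool(D['p'],D['q']);t=(S-D['p'])@T[:3,:3]
print('tool x',np.percentile(t[:,0],[1,99]),'tool y',np.percentile(t[:,1],[1,99]),'z',np.median(S[:,2]))
E
```

```text
((509.4723205566406, -210.31326293945312), (40.63719177246094, 150.2908935546875), 66.7464370727539) [ 498.10067511 -205.40198378   27.96243186]
tool x [-112.55429498   32.917567  ] tool y [-17.96205183  20.901149  ] z 28.033208198559052
```

```bash
python3 -m crank '{"dp":[[0.06,0.14,-1.5],[0,0,-2.5],[0,0,-2.0],[0,0,-0.8],[0,0,0],[0,0,0]],"delta_rot":[[0,0,0],[0,0,0],[0,0,0],[0,0,0],[0,0,0],[0,0,0]],"claw":[0,0,0,0,0,0]}'
```

```text
time_s: 3.55
eef_pos: [473.5, -192.2, 20.4]
ee_rot: [0.001, 0.203, 0.979, -0.0]
force: [0.2, 0.0, 0.4]
grip_width: 1.001
```

```bash
python3 -m crank '{"dp":[[-0.1,-0.22,-0.5],[0,0,-0.5],[0,0,0],[0,0,0],[0,0,0],[0,0,0],[0,0,0],[0,0,0]],"delta_rot":[[0,0,0],[0,0,0],[0,0,0],[0,0,0],[0,0,0],[0,0,0],[0,0,0],[0,0,0]],"claw":[0,0,0,255,255,255,255,255]}' 40; python3 look.py w2
```

```text
time_s: 4.35
eef_pos: [472.0, -194.5, 9.6]
ee_rot: [0.0, 0.202, 0.979, -0.0]
force: [-0.2, 1.1, 3.4]
grip_width: 0.459
4.35 [ 472.  -194.5    9.6] jaw yaw 66.64 tilt [ 0.0005 -0.0004] F [-0.21  1.11  3.39] w 0.459
board xy [-116.2 -171.3]
```

View pics/w2.png

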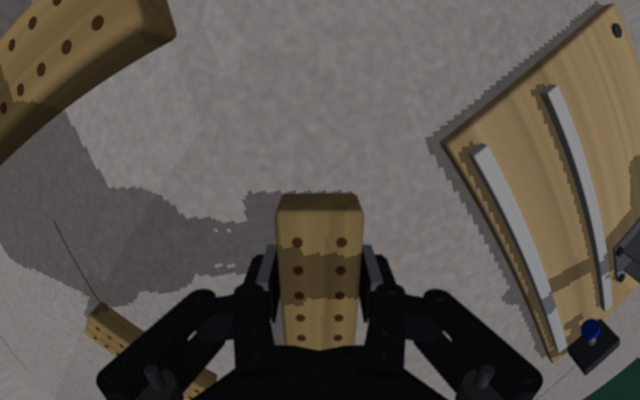

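Grip is firm, opening 39 mm. I lift, turn by +39.3° and carry the brush to above the channel at board x = -85.

```bash
python3 -m crank '{"dp":[[0,0,2],[0,0,2],[-0.09,2.6,0],[-0.09,2.6,0],[-0.09,2.6,0],[-0.09,2.6,0],[-0.09,2.6,0],[0,0,0],[0,0,0],[0,0,0]],"delta_rot":[[0,0,0],[0,0,0],[0,0,7.86],[0,0,7.86],[0,0,7.86],[0,0,7.86],[0,0,7.86],[0,0,0],[0,0,0],[0,0,0]],"claw":[255,255,255,255,255,255,255,255,255,255]}'; python3 look.py w3; python3 - <<'E'
from h import *
b,db=capture('side');save('side3',b,(230,90,490,310),3);np.savez('s3.npz',b=b,db=db)
E
```

```text
time_s: 5.4
eef_pos: [467.4, -65.1, 49.3]
ee_rot: [0.0, -0.138, 0.99, -0.0]
force: [0.9, 0.4, -0.2]
grip_width: 0.458
5.4 [467.4 -65.1  49.3] jaw yaw 105.82 tilt [ 0.0001 -0.0002] F [ 0.89  0.36 -0.2 ] w 0.458
board xy [-85.1 -45.6]
```

View pics/w3.png

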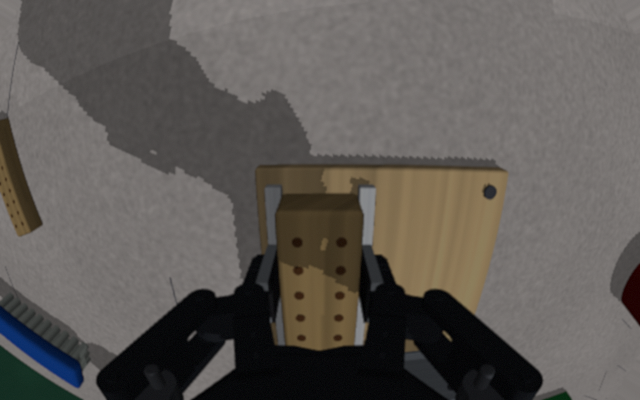

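View pics/side3.png

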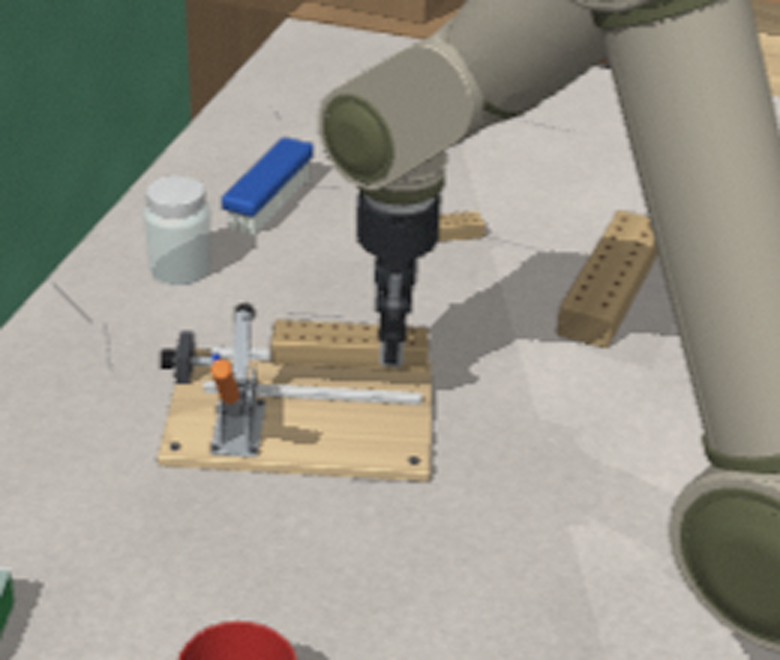

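The brush hangs level above the channel, front end short of the clamp arm in the side view. I'll check its lateral fit from the rear end seen at wrist (320,195).

```bash
python3 - <<'E'
from h import *
D=np.load('w3.npz');a=D['a'].astype(int);d=D['d'];P=wcloud(d,D['p'],D['q'])
c=np.array([536.8,2.1]);y=np.radians(15.92);ex=np.array([np.cos(y),np.sin(y)]);ey=np.array([-ex[1],ex[0]])
L=np.stack([(P[...,:2]-c)@ex,(P[...,:2]-c)@ey,P[...,2]],-1)
white=(a.min(-1)>75)&((a.max(-1)-a.min(-1))<30)
for lo,hi in((-32,-5),(-90,-60)):
    M=white&(L[...,2]>16)&(L[...,2]<25)&(L[...,1]>lo)&(L[...,1]<hi)&(L[...,0]<-95)&(L[...,0]>-120);Q=L[M]
    print('rail',M.sum(),np.percentile(Q[:,1],[3,50,97]),np.percentile(Q[:,0],[3,97]),np.median(Q[:,2]))
M=np.zeros_like(white);M[195:345,270:370]=1;M&=(L[...,2]>58)&(L[...,2]<75);M&=(L[...,0]<-95)
Q=L[M];print('brush',M.sum(),np.percentile(Q,[1,50,99],axis=0)); print(cv2.minAreaRect(Q[:,:2].astype(np.float32)))
cor=L[(L[...,2]>8)&(L[...,2]<16)];print('board rear',np.percentile(cor[:,0],1))
E
```

```text
rail 464 [-21.91095949 -16.94560663 -12.82378983] [-115.00307431  -95.94748144] 20.13745204892986
rail 358 [-77.69996536 -74.4596348  -69.71621212] [-114.64596875  -96.08261356] 20.197086188000995
brush 5147 [[-119.57761079  -67.70470516   58.69458448]
 [-108.88435892  -45.90250993   67.59230035]
 [ -95.22120195  -23.65945174   71.5792639 ]]
((-107.49048614501953, -45.708316802978516), (48.72700500488281, 24.957189559936523), 89.97579193115234)
board rear -149.03242984164564
```

Rail midline is -45.6 and brush midline about -45.7, so it is centred. Lowering now.

```bash
python3 -m crank '{"dp":[[0,0,-1.3],[0,0,-0.9],[0,0,-0.3],[0,0,0],[0,0,0]],"delta_rot":[[0,0,0],[0,0,0],[0,0,0],[0,0,0],[0,0,0]],"claw":[255,255,255,255,255]}'; python3 -m crank '{"dp":[[0,0,-0.1],[0,0,-0.05],[0,0,0],[0,0,0]],"delta_rot":[[0,0,0],[0,0,0],[0,0,0],[0,0,0]],"claw":[255,255,255,255]}'
```

```text
time_s: 6.0
eef_pos: [467.5, -64.6, 24.5]
ee_rot: [0.0, -0.139, 0.99, -0.0]
force: [-0.5, 0.1, -1.1]
grip_width: 0.46
time_s: 6.4
eef_pos: [467.3, -64.4, 22.9]
ee_rot: [0.0, -0.139, 0.99, -0.0]
force: [0.5, 0.8, -1.3]
grip_width: 0.454
```

```bash
python3 -m crank '{"dp":[[0,0,-0.05],[0,0,-0.05],[0,0,0],[0,0,0]],"delta_rot":[[0,0,0],[0,0,0],[0,0,0],[0,0,0]],"claw":[255,255,255,255]}'; python3 -m crank '{"dp":[[0,0,-0.05],[0,0,0],[0,0,0]],"delta_rot":[[0,0,0],[0,0,0],[0,0,0]],"claw":[255,255,255]}'
```

```text
time_s: 6.8
eef_pos: [467.3, -64.4, 21.8]
ee_rot: [-0.0, -0.139, 0.99, 0.0]
force: [0.1, -0.2, -0.9]
grip_width: 0.462
time_s: 7.1
eef_pos: [467.4, -64.4, 21.6]
ee_rot: [0.0, -0.139, 0.99, -0.0]
force: [-2.9, 0.3, 5.1]
grip_width: 0.458
```

Seated: z 21.6 matches the grasp height plus the 12 mm floor, with 5 N upward contact. I ease off slightly and slide along the channel, well short of the foot range at first.

```bash
python3 -m crank '{"dp":[[0,0,0.03],[0.4,0.114,0],[0.4,0.114,0],[0.4,0.114,0],[0.4,0.114,0],[0.4,0.114,0],[0.4,0.114,0],[0.4,0.114,0],[0,0,0],[0,0,0]],"delta_rot":[[0,0,0],[0,0,0],[0,0,0],[0,0,0],[0,0,0],[0,0,0],[0,0,0],[0,0,0],[0,0,0],[0,0,0]],"claw":[255,255,255,255,255,255,255,255,255,255]}'; python3 -m crank '{"dp":[[0.3,0.086,0],[0.3,0.086,0],[0.3,0.086,0],[0.3,0.086,0],[0,0,0],[0,0,0]],"delta_rot":[[0,0,0],[0,0,0],[0,0,0],[0,0,0],[0,0,0],[0,0,0]],"claw":[255,255,255,255,255,255]}'; python3 look.py w4; python3 - <<'E'
from h import *
b,db=capture('side');save('side4',b,(260,160,420,280),5)
E
```

```text
time_s: 8.1
eef_pos: [495.6, -56.4, 21.6]
ee_rot: [0.0, -0.139, 0.99, -0.0]
force: [0.9, -0.4, 1.0]
grip_width: 0.46
time_s: 8.7
eef_pos: [507.6, -53.0, 21.6]
ee_rot: [0.0, -0.139, 0.99, -0.0]
force: [0.8, 0.8, -0.1]
grip_width: 0.457
8.7 [507.6 -53.   21.6] jaw yaw 105.94 tilt [ 0.0006 -0.    ] F [ 0.8   0.79 -0.14] w 0.457
board xy [-43.2 -44.9]
```

View pics/side4.png

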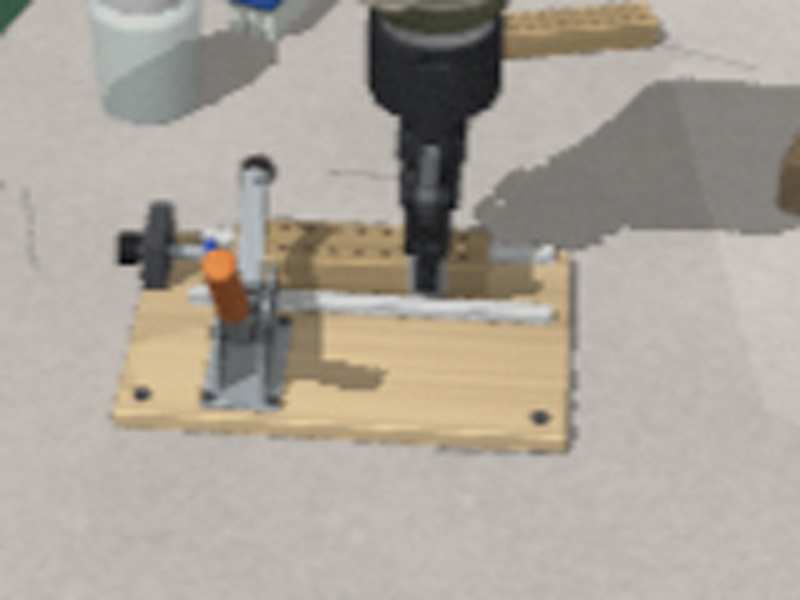

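The blue foot at (210,243) is still ahead of the block's front, which is at board x about 72. I approach in small steps, each typed row followed by a force check that stops the chain.

```bash
cat > ok.py <<'E'
from rig import *
import numpy as np,sys
s=sense();f=-(s['force'][:2]@np.array([.9616,.2743]));v=(s['eef_pos'][:2]-np.array([536.8,2.1]))@np.array([.9616,.2743])
print('push %.2f N  front x %.2f Fz %.1f'%(f,v+115.6,s['force'][2]),flush=True)
sys.exit(1 if f>2.0 else 0)
E
python3 -m crank '{"dp":[[0.19,0.055,0],[0.19,0.055,0],[0.19,0.055,0],[0,0,0],[0,0,0]],"delta_rot":[[0,0,0],[0,0,0],[0,0,0],[0,0,0],[0,0,0]],"claw":[255,255,255,255,255]}' >/dev/null && python3 ok.py && python3 -m crank '{"dp":[[0.048,0.014,0],[0.048,0.014,0],[0,0,0]],"delta_rot":[[0,0,0],[0,0,0],[0,0,0]],"claw":[255,255,255]}' >/dev/null && python3 ok.py && python3 -m crank '{"dp":[[0.048,0.014,0],[0.048,0.014,0],[0,0,0]],"delta_rot":[[0,0,0],[0,0,0],[0,0,0]],"claw":[255,255,255]}' >/dev/null && python3 ok.py
```

```text
push -0.70 N  front x 78.29 Fz 0.2
push 1.59 N  front x 79.02 Fz 1.6
push 0.94 N  front x 80.12 Fz 2.4
```

```bash

python3 -m crank '{"dp":[[0.024,0.007,0],[0,0,0]],"delta_rot":[[0,0,0],[0,0,0]],"claw":[255,255]}' >/dev/null; python3 ok.py && python3 -m crank '{"dp":[[0.024,0.007,0],[0,0,0]],"delta_rot":[[0,0,0],[0,0,0]],"claw":[255,255]}' >/dev/null && python3 ok.py && python3 -m crank '{"dp":[[0.024,0.007,0],[0,0,0]],"delta_rot":[[0,0,0],[0,0,0]],"claw":[255,255]}' >/dev/null && python3 ok.py && python3 -m crank '{"dp":[[0.024,0.007,0],[0,0,0]],"delta_rot":[[0,0,0],[0,0,0]],"claw":[255,255]}' >/dev/null && python3 ok.py && python3 -m crank '{"dp":[[0.024,0.007,0],[0,0,0]],"delta_rot":[[0,0,0],[0,0,0]],"claw":[255,255]}' >/dev/null && python3 ok.py && python3 -m crank '{"dp":[[0.024,0.007,0],[0,0,0]],"delta_rot":[[0,0,0],[0,0,0]],"claw":[255,255]}' >/dev/null && python3 ok.py && python3 -m crank '{"dp":[[0.024,0.007,0],[0,0,0]],"delta_rot":[[0,0,0],[0,0,0]],"claw":[255,255]}' >/dev/null && python3 ok.py && python3 -m crank '{"dp":[[0.024,0.007,0],[0,0,0]],"delta_rot":[[0,0,0],[0,0,0]],"claw":[255,255]}' >/dev/null && python3 ok.py
```

```text
push 0.95 N  front x 80.31 Fz 2.2
push 1.04 N  front x 80.57 Fz 2.0
push 1.38 N  front x 80.84 Fz 1.6
push 1.23 N  front x 81.08 Fz 0.8
push 2.43 N  front x 81.33 Fz 1.8
```

```bash

python3 -m crank '{"dp":[[0,0,0.01]],"delta_rot":[[0,0,0]],"claw":[255]}' >/dev/null; python3 ok.py; python3 -m crank '{"dp":[[0,0,0]],"delta_rot":[[0,0,0]],"claw":[255]}' >/dev/null; python3 ok.py
```

```text
push 0.49 N  front x 81.36 Fz -0.6
push 0.72 N  front x 81.37 Fz -0.4
```

That was only floor friction; with the press eased off there is no contact yet. Continuing.

```bash

python3 -m crank '{"dp":[[0.024,0.007,0],[0,0,0]],"delta_rot":[[0,0,0],[0,0,0]],"claw":[255,255]}' >/dev/null; python3 ok.py && python3 -m crank '{"dp":[[0.024,0.007,0],[0,0,0]],"delta_rot":[[0,0,0],[0,0,0]],"claw":[255,255]}' >/dev/null && python3 ok.py && python3 -m crank '{"dp":[[0.024,0.007,0],[0,0,0]],"delta_rot":[[0,0,0],[0,0,0]],"claw":[255,255]}' >/dev/null && python3 ok.py && python3 -m crank '{"dp":[[0.024,0.007,0],[0,0,0]],"delta_rot":[[0,0,0],[0,0,0]],"claw":[255,255]}' >/dev/null && python3 ok.py && python3 -m crank '{"dp":[[0.024,0.007,0],[0,0,0]],"delta_rot":[[0,0,0],[0,0,0]],"claw":[255,255]}' >/dev/null && python3 ok.py && python3 -m crank '{"dp":[[0.024,0.007,0],[0,0,0]],"delta_rot":[[0,0,0],[0,0,0]],"claw":[255,255]}' >/dev/null && python3 ok.py && python3 -m crank '{"dp":[[0.024,0.007,0],[0,0,0]],"delta_rot":[[0,0,0],[0,0,0]],"claw":[255,255]}' >/dev/null && python3 ok.py && python3 -m crank '{"dp":[[0.024,0.007,0],[0,0,0]],"delta_rot":[[0,0,0],[0,0,0]],"claw":[255,255]}' >/dev/null && python3 ok.py && python3 -m crank '{"dp":[[0.024,0.007,0],[0,0,0]],"delta_rot":[[0,0,0],[0,0,0]],"claw":[255,255]}' >/dev/null && python3 ok.py && python3 -m crank '{"dp":[[0.024,0.007,0],[0,0,0]],"delta_rot":[[0,0,0],[0,0,0]],"claw":[255,255]}' >/dev/null && python3 ok.py && python3 -m crank '{"dp":[[0.024,0.007,0],[0,0,0]],"delta_rot":[[0,0,0],[0,0,0]],"claw":[255,255]}' >/dev/null && python3 ok.py && python3 -m crank '{"dp":[[0.024,0.007,0],[0,0,0]],"delta_rot":[[0,0,0],[0,0,0]],"claw":[255,255]}' >/dev/null && python3 ok.py
```

```text
push 0.13 N  front x 81.60 Fz -0.8
push 0.09 N  front x 81.86 Fz 0.5
push -0.35 N  front x 82.09 Fz -0.2
push 0.39 N  front x 82.35 Fz 0.1
push -0.55 N  front x 82.55 Fz 0.2
push 2.27 N  front x 82.56 Fz 0.3
```

```bash

python3 -m crank '{"dp":[[0,0,0]],"delta_rot":[[0,0,0]],"claw":[255]}' >/dev/null; python3 ok.py; python3 -m crank '{"dp":[[0,0,0]],"delta_rot":[[0,0,0]],"claw":[255]}' >/dev/null; python3 ok.py
```

```text
push 2.65 N  front x 82.55 Fz 0.7
push 3.85 N  front x 82.56 Fz 0.7
```

Contact: the front stops advancing at x = 82.6 and the push holds at 3 to 4 N, which agrees with the foot seen at about 84. I release, rise, and then look.

```bash
python3 -m crank '{"dp":[[0,0,0],[0,0,0],[0,0,0],[0,0,0],[0,0,1],[0,0,3],[0,0,3],[-0.5,-0.14,3],[0,0,2],[0,0,0]],"delta_rot":[[0,0,0],[0,0,0],[0,0,0],[0,0,0],[0,0,0],[0,0,0],[0,0,0],[0,0,0],[0,0,0],[0,0,0]],"claw":[120,90,60,0,0,0,0,0,0,0]}'; python3 - <<'E'
from h import *
b,db=capture('side');save('side5',b,(260,160,420,280),5)
a,da=capture('scene');save('scene5',a,(260,140,400,260),5)
np.savez('s5.npz',a=a,da=da,b=b,db=db)
E
python3 look.py w5
```

```text
time_s: 13.5
eef_pos: [513.8, -51.8, 145.0]
ee_rot: [0.003, -0.139, 0.99, -0.001]
force: [0.2, -0.1, 0.2]
grip_width: 0.996
13.6 [512.4 -51.3 141.7] jaw yaw 105.94 tilt [ 0.0003 -0.0001] F [-0.41 -0.08 -0.79] w 1.003
board xy [-38.1 -44.7]
```

View pics/side5.png

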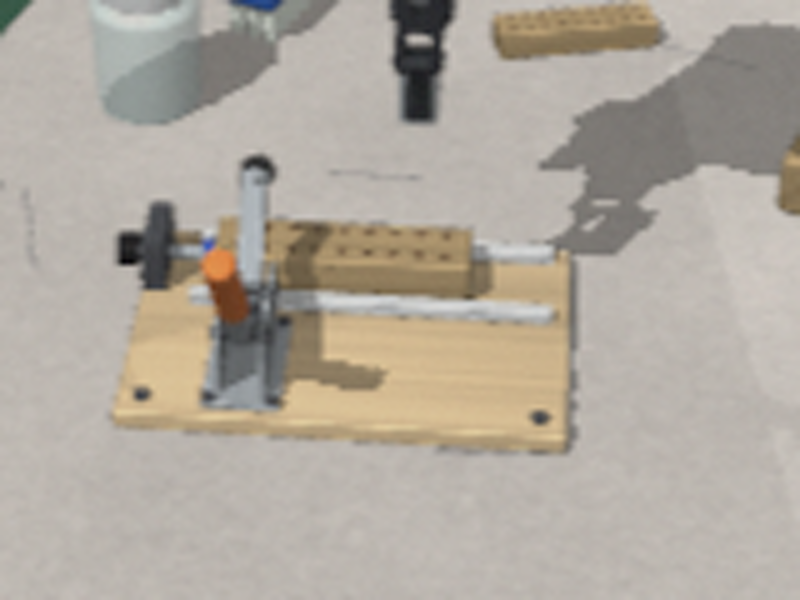

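View pics/scene5.png

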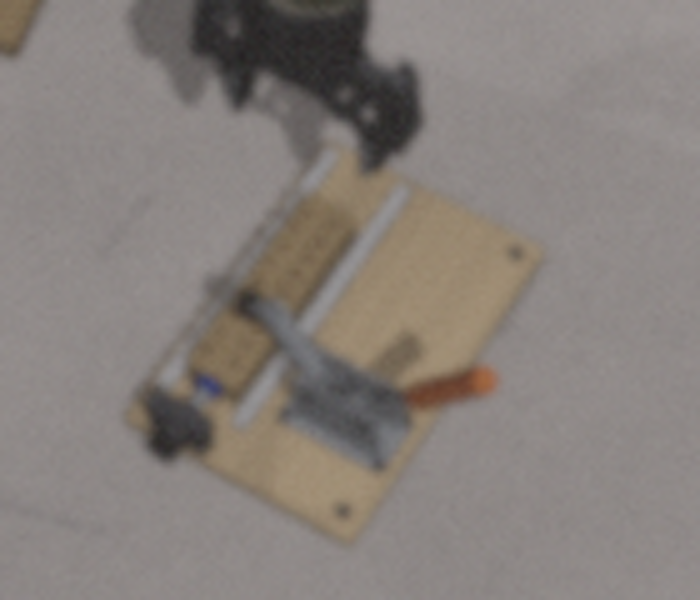

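View pics/w5.png

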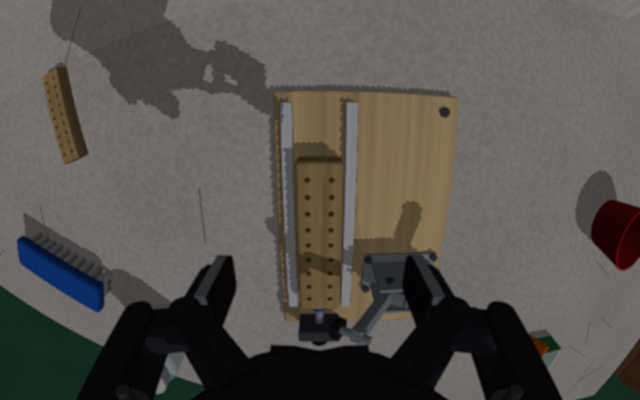

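The block lies flat between the rails with its front end at the blue foot: scene crop (210,383), wrist (319,313). The stop has not moved. Next I rise, shut the fingers, turn them across the handle and go above it.

```bash
python3 -m crank '{"dp":[[0,0,2.7],[0,0,2.7],[0.52,1.58,0],[0.52,1.58,0],[0.52,1.58,0],[0.52,1.58,0],[0.52,1.58,0],[0.52,1.58,0],[0.52,1.58,0],[0.52,1.58,0]],"delta_rot":[[0,0,-8],[0,0,-8],[0,0,-8],[0,0,-8],[0,0,-8],[0,0,-8],[0,0,-8],[0,0,-8],[0,0,-8],[0,0,-8]],"claw":[255,255,255,255,255,255,255,255,255,255]}' 40;  python3 -m crank '{"dp":[[0.5,1.58,0],[0.5,1.58,0],[0,0,0],[0,0,0]],"delta_rot":[[0,0,-8],[0,0,-2],[0,0,0],[0,0,0]],"claw":[255,255,255,255]}'; python3 look.py w6;  python3 - <<'E'
from h import *
b,db=capture('side');save('side6',b,(200,80,420,280),4)
E
```

```text
time_s: 14.65
eef_pos: [553.9, 75.7, 194.2]
ee_rot: [-0.001, 0.533, 0.846, -0.001]
force: [0.0, -0.2, 0.1]
grip_width: 0.005
time_s: 15.05
eef_pos: [563.8, 106.4, 194.6]
ee_rot: [-0.001, 0.602, 0.799, -0.001]
force: [-0.1, 0.2, 0.0]
grip_width: -0.002
15.05 [563.8 106.4 194.6] jaw yaw 16.03 tilt [-0.002  -0.0002] F [-0.12  0.17  0.04] w -0.002
board xy [54.5 92.9]
```

View pics/w6.png

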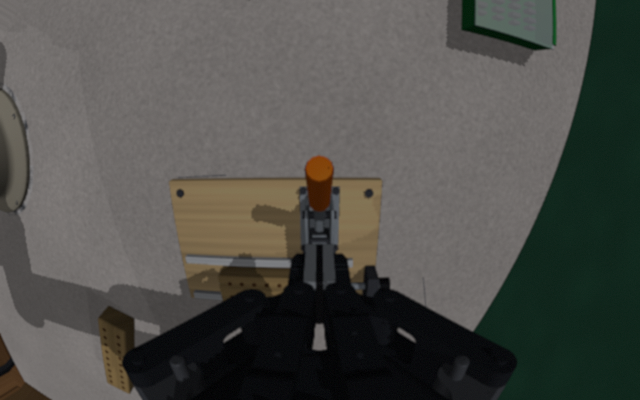

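View pics/side6.png

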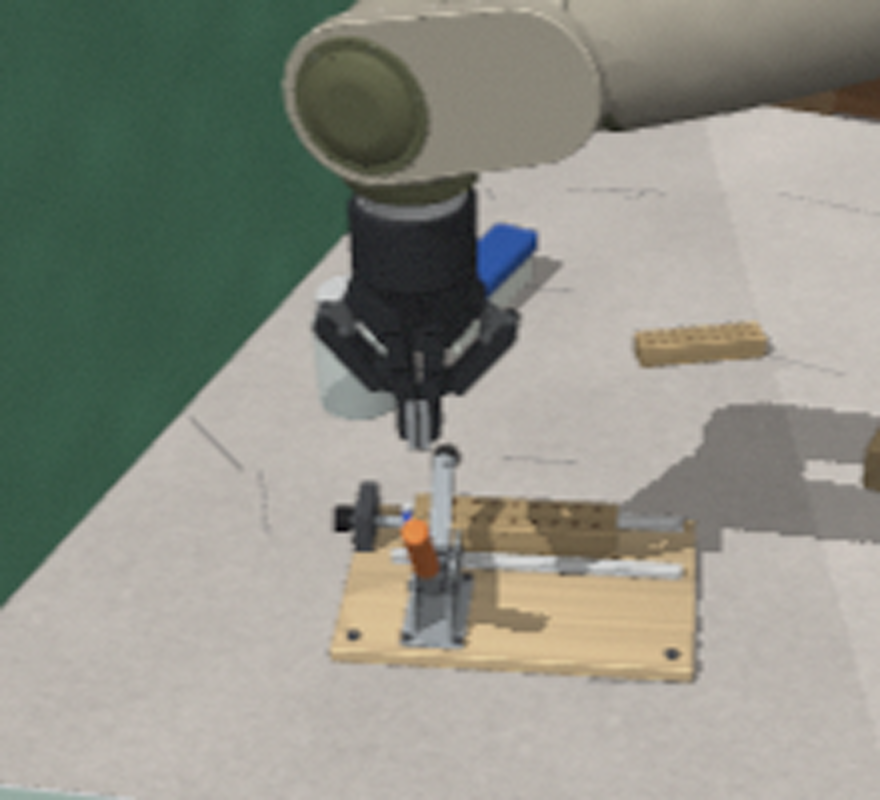

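The fingertips are in line with the handle in x: the orange sleeve in wrist is at (319,180), and board xy reads (54.5, 92.9). I descend close to the sleeve.

```bash
python3 -m crank '{"dp":[[0,0,-2.5],[0,0,-2],[0,0,-1],[0,0,-0.4],[0,0,0],[0,0,0]],"delta_rot":[[0,0,0],[0,0,0],[0,0,0],[0,0,0],[0,0,0],[0,0,0]],"claw":[255,255,255,255,255,255]}'; python3 look.py w7;  python3 - <<'E'
from h import *
b,db=capture('side');save('side7',b,(200,80,420,280),4)
E
```

```text
time_s: 15.75
eef_pos: [564.6, 106.5, 137.6]
ee_rot: [0.001, 0.602, 0.798, 0.0]
force: [0.0, -0.7, 1.1]
grip_width: 0.002
15.75 [564.6 106.5 137.6] jaw yaw 15.94 tilt [ 0.0015 -0.    ] F [ 0.05 -0.71  1.06] w 0.002
board xy [55.4 92.8]
```

View pics/w7.png

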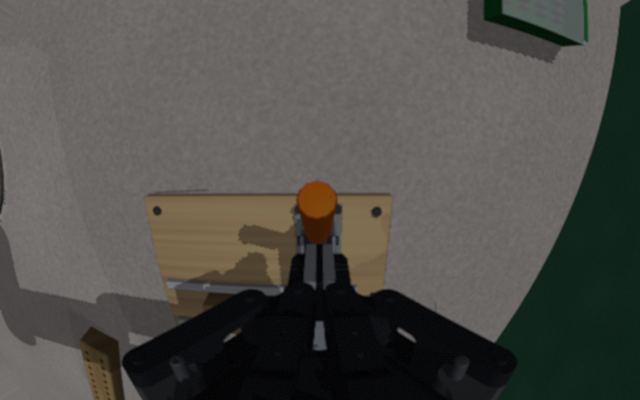

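View pics/side7.png

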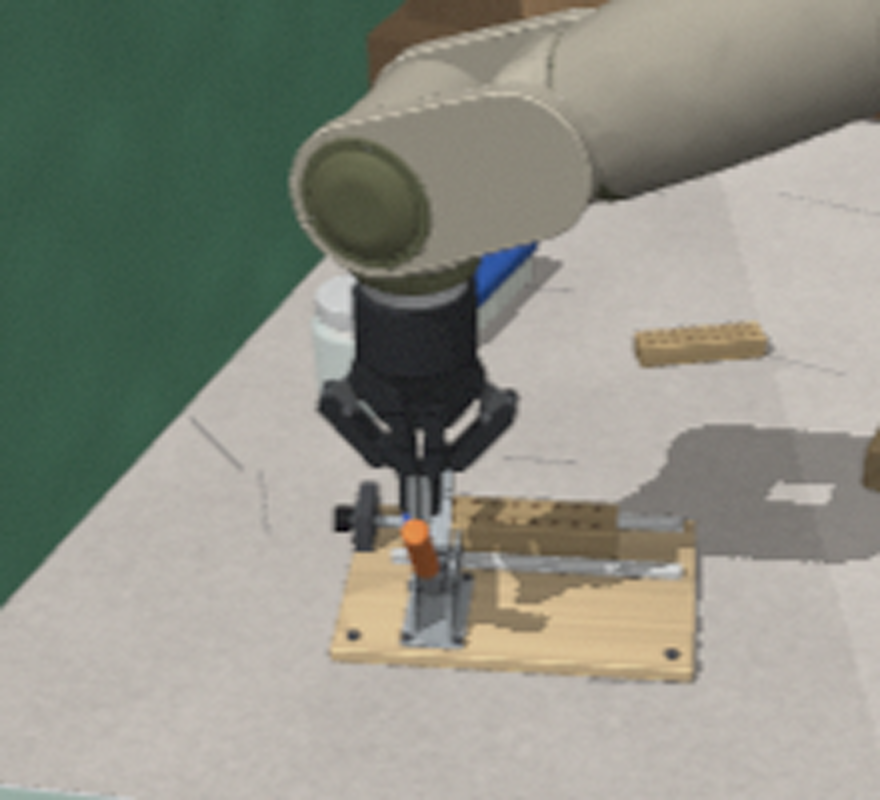

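The tip is just above or touching the sleeve, centred across it; wrist sleeve at (317,210). Down to contact and the first part of the arc.

```bash
python3 -m crank '{"dp":[[0,0,-0.3],[0,0,-0.3],[-0.093,0.327,-0.21],[-0.093,0.327,-0.21],[0,0,0]],"delta_rot":[[0,0,0],[0,0,0],[0,0,0],[0,0,0],[0,0,0]],"claw":[255,255,255,255,255]}'; python3 look.py w8;  python3 - <<'E'
from h import *
b,db=capture('side');save('side8',b,(260,140,420,280),5)
E
```

```text
time_s: 16.35
eef_pos: [562.5, 112.5, 126.6]
ee_rot: [0.001, 0.602, 0.798, -0.001]
force: [1.0, -7.0, 2.5]
grip_width: 0.003
16.35 [562.5 112.5 126.6] jaw yaw 15.96 tilt [ 0.0007 -0.0021] F [ 0.99 -6.97  2.52] w 0.003
board xy [55.  99.1]
```

View pics/w8.png

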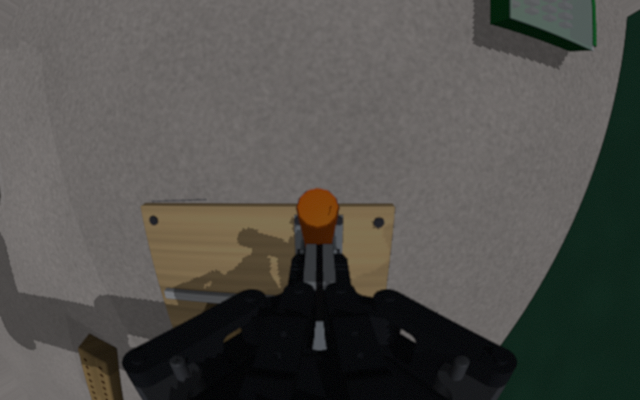

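View pics/side8.png

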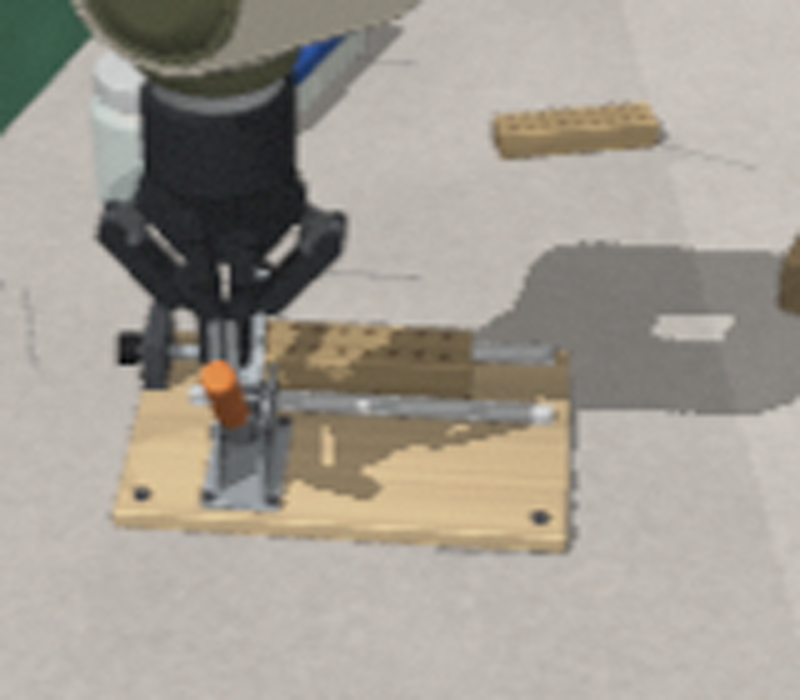

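Contact: about 7 N, the sleeve at wrist (317,215) is starting to go down, and the block has not moved. Continuing the arc in chunks.

```bash
python3 -m crank '{"dp":[[-0.086,0.303,-0.235],[-0.086,0.303,-0.235],[-0.081,0.284,-0.265],[-0.081,0.284,-0.265]],"delta_rot":[[0,0,0],[0,0,0],[0,0,0],[0,0,0]],"claw":[255,255,255,255]}'; python3 -m crank '{"dp":[[-0.074,0.26,-0.285],[-0.074,0.26,-0.285],[-0.066,0.231,-0.31],[-0.066,0.231,-0.31]],"delta_rot":[[0,0,0],[0,0,0],[0,0,0],[0,0,0]],"claw":[255,255,255,255]}'; python3 look.py w9
```

```text
time_s: 16.85
eef_pos: [559.6, 123.5, 117.6]
ee_rot: [0.002, 0.602, 0.798, -0.001]
force: [-2.0, -10.8, 10.6]
grip_width: 0.001
time_s: 17.25
eef_pos: [556.9, 133.3, 106.6]
ee_rot: [0.002, 0.602, 0.798, -0.001]
force: [-5.5, -10.9, 17.6]
grip_width: 0.002
17.25 [556.9 133.3 106.6] jaw yaw 15.96 tilt [ 0.0024 -0.0032] F [ -5.49 -10.88  17.58] w 0.002
board xy [ 55.3 120.7]
```

View pics/w9.png

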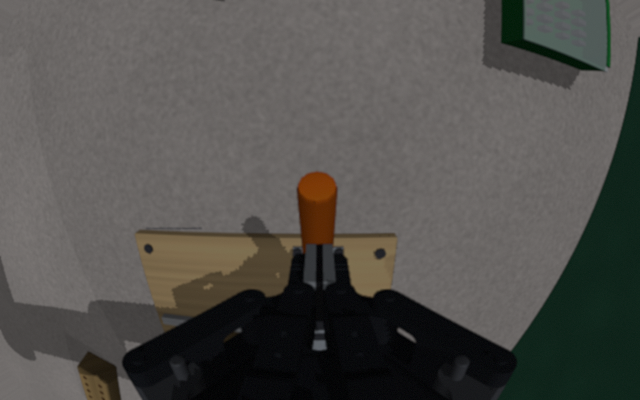

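The sleeve is tilting down centrally at (318,205). The force of 20 N is consistent with 15 N at 100 mm. Continuing past the dead point.

```bash
python3 -m crank '{"dp":[[-0.06,0.212,-0.33],[-0.06,0.212,-0.33],[-0.051,0.178,-0.35],[-0.051,0.178,-0.35]],"delta_rot":[[0,0,0],[0,0,0],[0,0,0],[0,0,0]],"claw":[255,255,255,255]}'; python3 -m crank '{"dp":[[-0.042,0.149,-0.36],[-0.042,0.149,-0.36],[-0.034,0.12,-0.375]],"delta_rot":[[0,0,0],[0,0,0],[0,0,0]],"claw":[255,255,255]}'; python3 look.py w10
```

```text
time_s: 17.7
eef_pos: [554.4, 142.0, 92.9]
ee_rot: [0.001, 0.602, 0.798, -0.0]
force: [-5.9, -4.8, 15.8]
grip_width: 0.002
time_s: 18.0
eef_pos: [553.2, 146.9, 81.5]
ee_rot: [0.001, 0.602, 0.798, 0.0]
force: [-3.5, -0.9, 10.8]
grip_width: 0.001
18.0 [553.2 146.9  81.5] jaw yaw 15.95 tilt [ 0.0017 -0.0001] F [-3.53 -0.94 10.82] w 0.001
board xy [ 55.4 134.7]
```

View pics/w10.png

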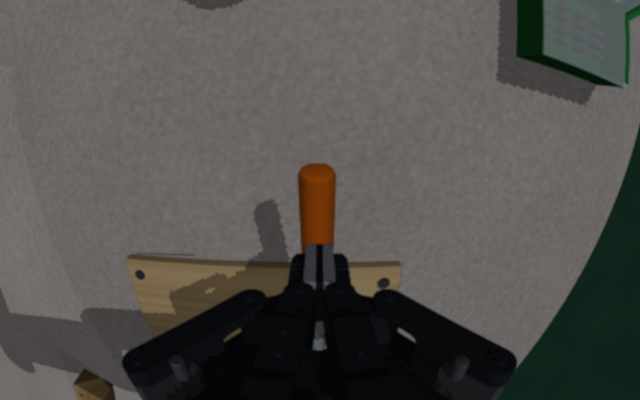

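```bash
python3 -m crank '{"dp":[[-0.034,0.12,-0.375],[-0.025,0.087,-0.25]],"delta_rot":[[0,0,0],[0,0,0]],"claw":[255,255]}'; python3 -m crank '{"dp":[[-0.02,0.06,-0.25],[0,0,0]],"delta_rot":[[0,0,0],[0,0,0]],"claw":[255,255]}'; python3 -m crank '{"dp":[[-0.01,0.05,-0.2],[0,0,0]],"delta_rot":[[0,0,0],[0,0,0]],"claw":[255,255]}'
```

```text
time_s: 18.25
eef_pos: [552.3, 149.2, 74.2]
ee_rot: [0.0, 0.602, 0.798, 0.0]
force: [0.4, -0.4, 1.0]
grip_width: 0.0
time_s: 18.45
eef_pos: [551.6, 149.5, 70.7]
ee_rot: [-0.0, 0.602, 0.798, -0.0]
force: [0.1, -0.6, 0.0]
grip_width: -0.001
time_s: 18.65
eef_pos: [551.7, 149.9, 68.9]
ee_rot: [-0.0, 0.602, 0.798, -0.0]
force: [-0.0, 0.0, 0.5]
grip_width: 0.001
```

Force has vanished, so the handle went over centre on its own. I lift straight up and look.

```bash
python3 -m crank '{"dp":[[0,0,1],[0,0,2.5],[0,0,3],[0,0,3],[0,0,3],[0,0,3],[0,0,0],[0,0,0]],"delta_rot":[[0,0,0],[0,0,0],[0,0,0],[0,0,0],[0,0,0],[0,0,0],[0,0,0],[0,0,0]],"claw":[255,255,255,255,255,255,255,255]}'; python3 - <<'E'
from h import *
b,db=capture('side');save('side11',b,(250,120,420,280),4.7)
a,da=capture('scene');save('scene11',a,(250,140,410,260),5)
np.savez('s11.npz',a=a,da=da,b=b,db=db)
E
python3 look.py w11;python3 - <<'E'
from h import *
D=np.load('w11.npz');a=D['a'].astype(int);d=D['d'];P=wcloud(d,D['p'],D['q'])
c=np.array([536.8,2.1]);y=np.radians(15.92);ex=np.array([np.cos(y),np.sin(y)]);ey=np.array([-ex[1],ex[0]])
L=np.stack([(P[...,:2]-c)@ex,(P[...,:2]-c)@ey,P[...,2]],-1)
o=(a[...,0]>100)&(a[...,1]<90)&(a[...,2]<60)&(d>0)&(L[...,1]>60)&(L[...,1]<220);Q=L[o]
print('orange',o.sum(),np.percentile(Q,[5,50,95],axis=0),'slope',np.polyfit(Q[:,1],Q[:,2],1))
E
```

```text
time_s: 19.45
eef_pos: [551.9, 149.8, 224.9]
ee_rot: [0.0, 0.602, 0.798, 0.0]
force: [-0.0, -0.0, 0.3]
grip_width: 0.001
19.55 [551.4 149.8 223.4] jaw yaw 15.94 tilt [-0.0018 -0.0001] F [-0.39 -0.28 -0.85] w -0.002
board xy [ 54.6 138. ]
orange 990 [[ 49.51007644 113.38812792  57.25956773]
 [ 55.61775172 150.6238439   60.02762221]
 [ 61.66549772 184.62058791  61.60986234]] slope [-7.21224691e-03  6.08638639e+01]
```

View pics/side11.png

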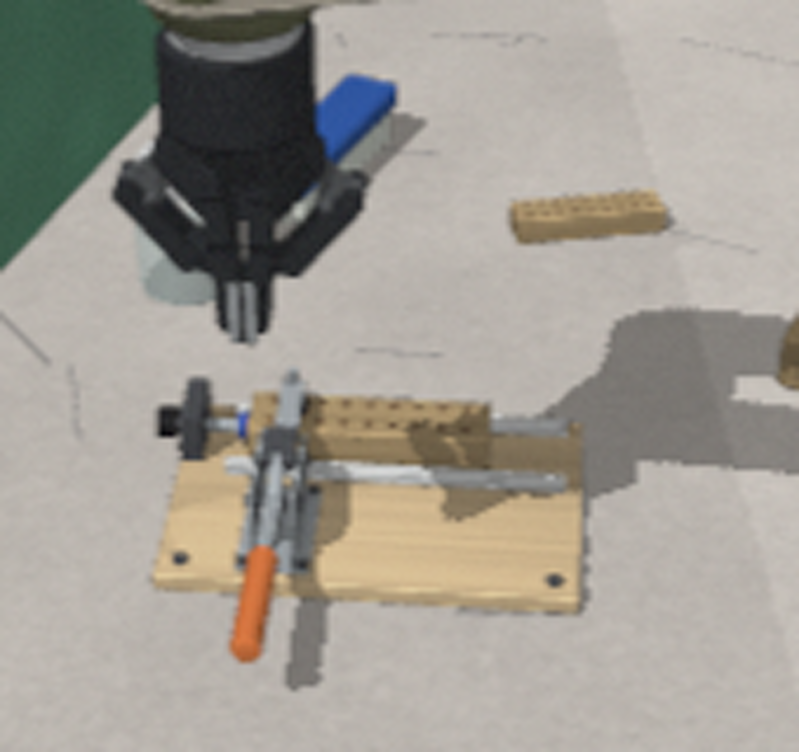

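View pics/scene11.png

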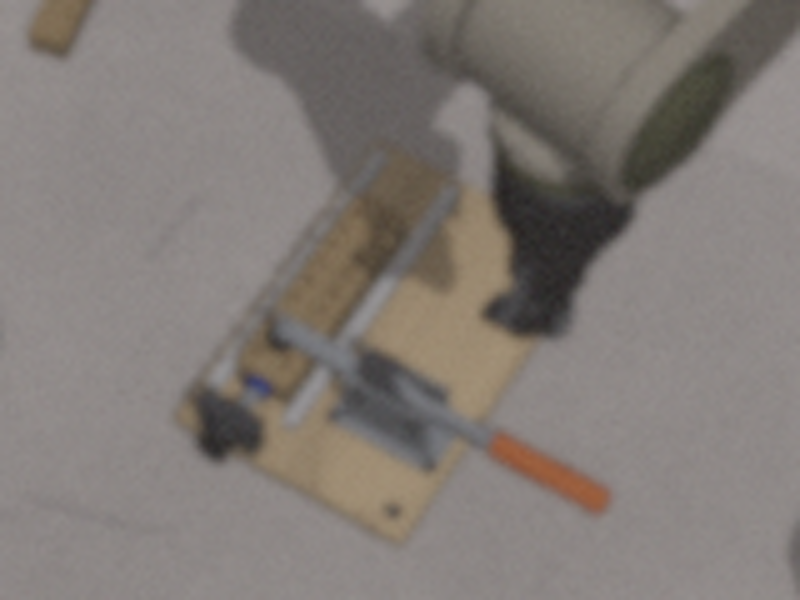

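View pics/w11.png

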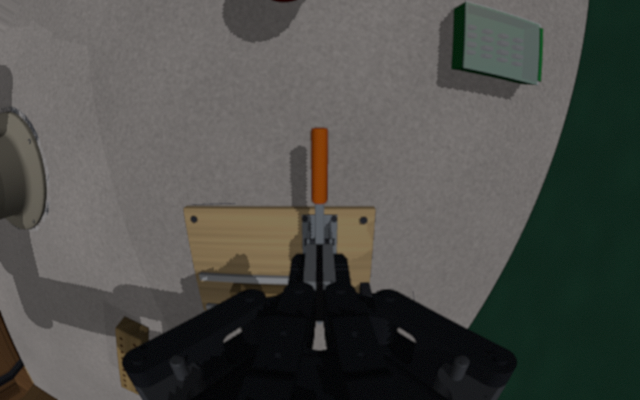

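The handle lies level: sleeve top is 60 mm with slope about 0. The pad sits on the block at scene (280,330), and the blue foot (258,385) is still at the block's end. I have plenty of time, so I take one close look at the foot from above.

```bash
python3 -m crank '{"dp":[[1.25,-2.87,0],[1.25,-2.87,0],[1.25,-2.87,0],[1.25,-2.87,0],[1.25,-2.87,0],[1.25,-2.87,0],[1.25,-2.87,0],[1.25,-2.87,0],[0,0,0],[0,0,0]],"delta_rot":[[0,0,0],[0,0,0],[0,0,0],[0,0,0],[0,0,0],[0,0,0],[0,0,0],[0,0,0],[0,0,0],[0,0,0]],"claw":[255,255,255,255,255,255,255,255,255,255]}'; python3 look.py w12;python3 - <<'E'
from h import *
D=np.load('w12.npz');d=D['d']
p=wproj(np.array([565.,-30,30]),D['p'],D['q']);print(p)
c=np.array([536.8,2.1]);y=np.radians(15.92);ex=np.array([np.cos(y),np.sin(y)]);ey=np.array([-ex[1],ex[0]])
w=c+85*ex-45*ey;u,v=wproj(np.array([*w,30.]),D['p'],D['q']);print(u,v)
x0=int(np.clip(u-80,0,480));y0=int(np.clip(v-60,0,280));save('w12c',D['a'],(x0,y0,x0+160,y0+120),5)
P=wcloud(d,D['p'],D['q']);L=np.stack([(P[...,:2]-c)@ex,(P[...,:2]-c)@ey,P[...,2]],-1)
M=(np.abs(L[...,2]-40)<3)&(L[...,1]>-75)&(L[...,1]<-15)&(L[...,0]<100)&(L[...,0]>-80)
Q=L[M];print('block top',M.sum(),np.percentile(Q,[1,50,99],axis=0),cv2.minAreaRect(Q[:,:2].astype(np.float32)))
g=D['a'].astype(int);bl=(g[...,2]>g[...,0]+50)&(g[...,2]>g[...,1]+40)&(np.abs(L[...,0]-90)<25)&(np.abs(L[...,1]+45)<20)
print('foot',bl.sum(),np.percentile(L[bl],[2,50,98],axis=0) if bl.any() else '')
E
```

```text
time_s: 20.6
eef_pos: [651.6, -80.0, 223.0]
ee_rot: [-0.001, 0.603, 0.798, -0.0]
force: [0.4, 0.4, -1.0]
grip_width: -0.002
20.6 [651.6 -80.  223. ] jaw yaw 15.89 tilt [-0.002   0.0008] F [ 0.37  0.41 -0.99] w -0.002
board xy [  87.9 -110.4]
[254.86003389 106.4190874 ]
316.27989876858504 111.02184173344406
block top 4381 [[-64.23465965 -64.7473138   37.45969546]
 [  5.97940703 -45.30055023  40.06223937]
 [ 81.69814093 -25.39652595  41.85205471]] ((7.8206024169921875, -45.2457275390625), (40.79030227661133, 149.8492889404297), 89.99813079833984)
foot 63 [[ 83.67871528 -51.38583571  30.42732097]
 [ 85.8089457  -43.66028892  34.23382204]
 [ 87.92639501 -37.36442878  35.66781788]]
```

View pics/w12c.png

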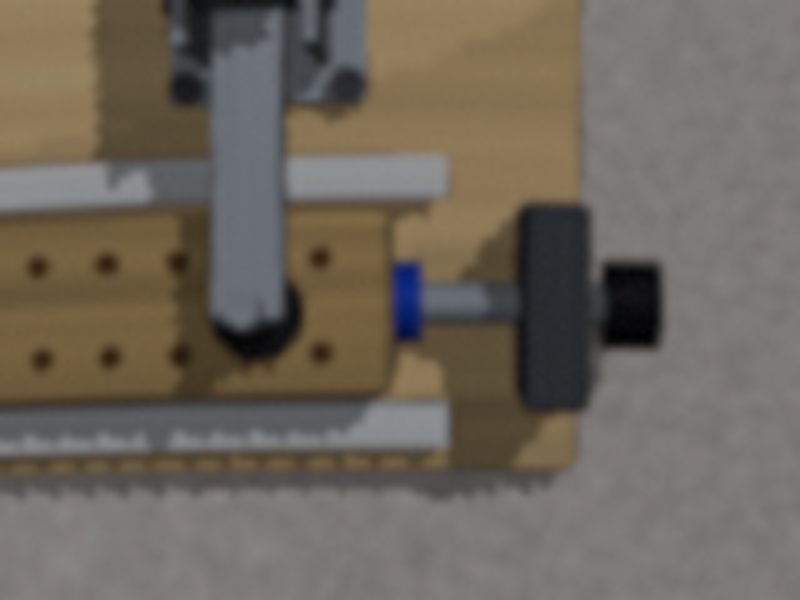

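The close view shows the block's end flush on the blue foot (405,302) with no visible gap, the pad on top near the middle line (255,320), and the stop at about its original x. The robot is clear of everything, so I hand in.

```bash
python3 -c "
from rig import *
print(finish_job())"
```

```text
the job is handed in; nothing more can be done
None
```

I laid the middle-sized brush back flat in the channel and slid it up against the blue foot. I then pressed the orange handle past its dead point and handed the job in. No verdict came back. It took about 21 s of the 61 s allowed.

- **Part:** the block measured about 150 x 41 x 28 mm. It sits flat (top at 40 mm) and centred between the rails.
- **Stop:** contact came at about 3–4 N, and I let go there. The close view shows the block's end flush on the foot. The foot reads x ≈ 86 mm both before and after, so it did not shift.
- **Clamp:** the force peaked near 21 N on the way down, then fell to nothing. I never pressed the handle against its end stop, and it stays level by itself. The pad rests on the block near the channel's middle line.
- **Release:** the gripper was empty and well clear of everything at hand-in. No other object was touched.

Two readings were less clear:

- **False stop reading:** one push reading of 2.4 N came just before the foot. It turned out to be floor friction, because it went away when I eased the block up.
- **Contact position:** the arm reading put contact at x ≈ 82.6 mm and the camera put the foot face at about 84 mm, which is within the calibration error.

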